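Lock the medicine box and take its key out

ROBOT

A 6-joint arm with a two-finger parallel gripper is mounted at the origin on the work surface. World frame = base frame: x ahead of the robot, y to its left, z up, the work surface at z = 0. Lengths are in mm, angles in rad, forces in N, time in s.
With the tool pointing down it reaches from about 350 to 925 mm from the base axis. Payload 6.4 kg.
Tool frame: the origin (TCP) lies at the very end of the fingers, on their centre line; the grasp point (between the pads) lies 19 mm behind it; z points along the fingers, y is the line along which they close (so a half turn about z gives the same grasp; the last joint's range is limited). The gripper opens to 94 mm and grips with 3 to 60 N. Pads are 16 mm wide; open, the fingers measure 119 mm over their backs; the gripper's body (75 mm by 177 mm) begins 78 mm behind the grasp point.
Start: joints at [-1.385, 0.245, 1.558, -0, 1.339, -0.174], TCP at [228.862, -608.388, 205.455] pointing down, gripper open.
Joint ranges: [-3.13, 3.13], [-1.02, 2.26], [0.13, 2.54], [-0.95, 4.09], [0.21, 2.88], [-2.74, 2.74]. Speed limits (rad/s): [2.57, 2.57, 3.14, 3.14, 3.14, 3.14].

INTERFACE

Orientations are given as a unit quaternion [x, y, z, w].
In Python, from bench import arm, camera, camera_info, ticket, boxes_of, pinpoint gives the robot as it stands.
- The arm moves only by the tool carry_out, never from a script. Its argument "moves" is a list of rows, each an object of numbers: "ax", "ay", "az": the turn, a rotation vector about the tool's x, y, z in units of 0.08 rad (1.0 is 0.08 rad); "tx", "ty", "tz": the shift along the tool's x, y, z in units of 2 cm (1.0 is 2 cm); "gripper": the closure, from 0 (fully open) to 1 (shut). A call has 1 to 10 rows; each row shifts and turns the commanded pose from where the row before left it, along the tool's axes as they then stand; what a row does not reach is not made up. A row lasts 1/10 s, in which the tool goes at most 50 mm and 8.59 degrees, less where a joint would pass 70% of its speed; a pose out of reach is approached as far as the arm can. A call with a number of a shift or a turn outside -1 to 1 is refused whole. A call with a gripper value outside its range is refused whole. The fingers move at their own pace and stop on an object; the grip force is fixed at half the most. Time passes only in rows, so rows that do not move let the fingers close. It gives the time, the measured TCP pose, the force, the opening and the grip force at its end, in the units of the state.
- arm.get_state(): the state, without advancing time (a new reading comes with each control period).
- camera(name): name is "scene" or "side" or "wrist"; returns (picture, depth): 480x640x3 uint8, red, green, blue; 480x640 float32, mm along the optical axis (not along the pixel's ray), 0 where there is no reading.
- camera_info(name): a dict with "mtx" (3x3 intrinsics, pixels), "eye" and "rotation" of the camera in the world; the wrist camera has in their place "mount" (4x4, takes a point from camera to tool coordinates, whose origin is the TCP and whose axes are the flange's). Camera axes: x right, y down, z forward; pixel columns grow to the right and rows downward; lengths in mm; the calibration is good to about 2 mm. The wrist camera is an equidistant fisheye: a pixel r from the principal point sees the ray r / f radians off the axis. A picture is of the moment at which its call begins: read the wrist's pose just before it. camera_info takes no time and is no camera call.
- ticket.job_done(): hands the job in; it is judged then, once.
Trained networks look in the newest picture that a camera, given by its name, has taken for a name from the list of things; names that differ only in an ending like _2 or _b are one class to them, and where a whole thing is asked for, a point or a joint stands for the part that bears it (a point fixed in the world has none). Each returns a list of dicts, best first, with "p" (0 to 1); they miss things now and then, are a little off and sometimes report something else, mostly with a low value. They report only what shows in the picture. A call takes as long as a camera call.
- boxes_of(camera, target): "point" ([x, y, z] in mm, in world coordinates, good to about 4 mm: the middle of the surface that is visible of it).
- pinpoint(camera, target): "point" ([x, y, z] in mm, in world coordinates, good to about 4 mm: a listed point, or the origin of a listed thing).
The state is a dict: "t": time; "q": joint angles; "joint_vel": joint speeds; "joint_efforts": joint torques, N m; "ee_pos": TCP position; "orientation": TCP orientation; "ft_force": force on the tool from outside, world axes, zero at the start; "moment": the same for the moment, N m; "width": opening from 0.0 (shut) to 1.0 (fully open); "finger_force": force on a finger pad.
Only numpy, scipy, OpenCV 4.12 (cv2) and the standard library are available. Lean on these libraries where they do the work, as an engineer would, in place of code of your own. Each camera call takes 0.05 s, during which the arm holds its last target. There are 200 camera calls.

TASK

Lock the steel medicine box: turn the key that stands in the lock of its lid clockwise until the lock is fully thrown, turn it back to the one position where it comes out, draw it out without forcing it, lower it into the small bowl and let go. Do not drop or toss the key in, and leave everything else where it is.

Things in the scene. Friction and masses are not known exactly. Their poses are not given: they have to be found in the camera images.
- box: white steel medicine box, 160 (its x) x 200 (its y) x 90 mm high, shut and standing still; origin under its centre, z up. The lock sits in the lid on the box's centre line, 45 mm from the centre towards its -x side; a thin carrying handle lies folded flat (7 mm high) on the other half of the lid
- lock: cylinder lock, steel bezel 27 mm across, face 5 mm above the lid; origin on its upright axis at the face, z up; its x and y axes show nothing. The key and the brass face turn together about this axis. Clockwise (from above) the key runs free, then throws the cam against about 0.04 N m up to a hard stop; turned back, it leaves the cam thrown. The key turns one way and back as often as needed and stays where it is let go
- plug: round brass face of the lock, 19 mm across, with the keyway; turns with the key (about 6 degrees of play); origin and z as lock, x along the keyway
- key: double-bitted steel key standing upright in the lock, left turned up to 20 degrees to either side of where it comes out; origin on the lock axis, at the face when fully in; z up, y across the flat head. Blade 22 mm long, 10 x 3 mm. It only comes out at one angle (give or take 6 degrees), 45 to 80 degrees back anticlockwise from the clockwise stop, found by feel; elsewhere it rises 1 to 2 mm and catches
- key_head (a point): centre of the key's black moulded head: 26 mm wide (key x), 8 mm thick (key y), 29 mm high (3 to 32 mm above the lock face), flat sides to be pinched. In the lock the key stands a twist of about 0.12 N m and a pull of about 25 N, not more
- cam (a joint): the lock's cam inside the lid, in rad: 0 unlocked, 0.45 fully thrown (hard stop)
- bowl: small white ceramic bowl for the key, 120 mm across the rim, 42 mm high, standing on the table; origin under its centre, z up
- plate: bystander: round white ceramic serving plate, 240 mm across, 22 mm high; origin under its centre
- spoon: bystander: olive-wood spoon, 200 mm long, lying along its x; origin at its middle, underneath
- scoop: bystander: stainless measuring scoop, cup 48 mm across and 28 mm high with a flat handle to its -x; origin under the cup

How it is judged:
By the outcome, as a careful person would: the job done as asked, in the order asked, and still so for the second after the job is handed in, with the robot touching nothing.
It also fails if it takes over 70 s, if anything falls off the work surface, if the arm or the gripper's body presses on something with over 40 N, if the wrist force passes 120 N, or if a joint passes its speed limit or range.

## Working session

There is one attempt and no reset: what is moved stays moved. The work goes in short steps, Python scripts to look and compute and a tool call to move; the robot and the scene stay as the last step left them, time stands still between calls to the robot, and variables do not carry over. Pictures are saved under pics/ and viewed, at most 10 in all, crops included, and the job is handed in when it is done.

Besides the shell and the picture viewer there is one more tool, called after "Request:" as name([rows], argument=value, ...), one row to a line, values as JSON. carry_out: Moves the arm, as the interface text tells. Shifts and turns lie within -1 to 1; 1 stands for 2 cm of shift or 0.08 rad of turn. Its arguments: {"type":"object","properties":{"moves":{"type":"array"}},"required":["moves"]}

```bash
mkdir -p pics; ls
python3 - <<'E'
from bench import *
import cv2,numpy as np
s=arm.get_state();print(s)
for c in("scene","side"):
    p,d=camera(c);cv2.imwrite(f"pics/{c}0.png",p[:,:,::-1])
    print(c,{k:np.round(v,3).tolist() for k,v in camera_info(c).items() if k in("mtx","eye","rotation")})
    for t in("box","lock","key","key_head","bowl","plate","spoon","scoop"):
        print(c,t,[(np.round(r["point"]).tolist(),round(r["p"],2)) for r in pinpoint(c,t)[:2]])
E
```

```text
pics
{'t': 0.0, 'q': array([-1.38508696e+00,  2.45798868e-01,  1.55898748e+00, -4.09977075e-05,
        1.33869483e+00, -1.74132549e-01]), 'joint_vel': array([-0.00036359,  0.0017191 ,  0.00054298,  0.00078678,  0.00177654,
        0.00053264]), 'joint_efforts': array([ 1.39641620e-04, -4.15835166e+01, -3.14601088e+01,  6.84684492e-02,
        3.33682133e-02, -1.49330644e-04]), 'ee_pos': array([ 228.74590589, -607.7861414 ,  204.36935426]), 'orientation': array([ 9.83856555e-01,  1.78956385e-01, -2.54101112e-05, -9.44127808e-04]), 'ft_force': array([-1.6861066 ,  0.06427504, -0.16758048]), 'moment': array([ 0.01633435, -0.01110377,  0.01407002]), 'finger_force': 0.0, 'width': 1.0024034481635185}
scene {'mtx': [[527.599, 0.0, 318.765], [0.0, 527.599, 234.17], [0.0, 0.0, 1.0]], 'eye': [887.116, -452.767, 872.499], 'rotation': [0.913, 0.281, -0.08, -0.285]}
scene box [([562.0, -2.0, 0.0], 0.93)]
scene lock [([520.0, 11.0, 97.0], 0.4)]
scene key [([521.0, 11.0, 95.0], 0.55)]
scene key_head [([518.0, 9.0, 110.0], 0.53)]
scene bowl [([478.0, -315.0, 2.0], 0.97), ([514.0, 9.0, 98.0], 0.24)]
scene plate [([467.0, 329.0, -0.0], 0.63)]
scene spoon [([792.0, 105.0, 3.0], 0.91)]
scene scoop [([735.0, -228.0, 0.0], 0.64), ([561.0, -2.0, -1.0], 0.4)]
side {'mtx': [[537.233, 0.0, 313.008], [0.0, 537.233, 237.793], [0.0, 0.0, 1.0]], 'eye': [535.427, -800.273, 681.692], 'rotation': [0.889, -0.061, 0.019, -0.454]}
side box [([564.0, -4.0, -1.0], 0.81)]
side lock [([519.0, 5.0, 100.0], 0.54)]
side key []
side key_head [([521.0, 8.0, 116.0], 0.65)]
side bowl [([472.0, -320.0, -3.0], 0.92)]
side plate [([464.0, 339.0, -1.0], 0.88)]
side spoon [([792.0, 107.0, 2.0], 0.68), ([733.0, -235.0, 2.0], 0.57)]
side scoop [([731.0, -229.0, -1.0], 0.85), ([463.0, 336.0, -2.0], 0.57)]
```

View pics/scene0.png

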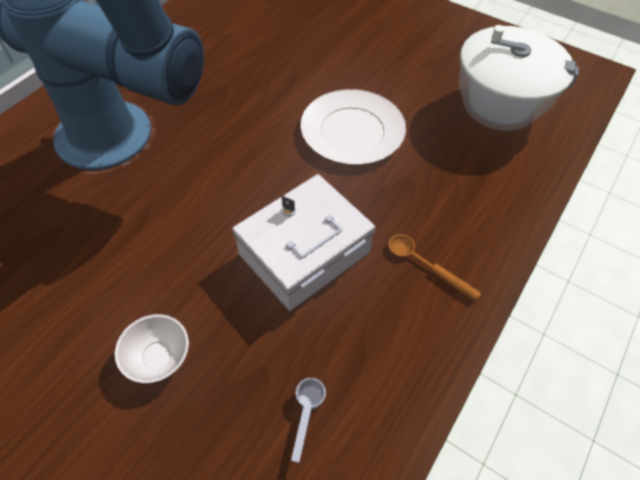

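Request:
carry_out([
  {"tx": 1, "ty": -0.97},
  {"tx": 1, "ty": -0.97},
  {"tx": 1, "ty": -0.97},
  {"tx": 1, "ty": -0.97},
  {"tx": 1, "ty": -0.97},
  {"tx": 1, "ty": -0.97},
  {"tx": 1, "ty": -0.97},
  {"tx": 1, "ty": -0.97},
  {"tx": 1, "ty": -0.97},
  {"tx": 1, "ty": -0.97},
])

```text
validation failed for argument at $.mo...
```

Request:
carry_out([
  {"tx": 1, "ty": -0.97},
  {"tx": 1, "ty": -0.97},
  {"tx": 1, "ty": -0.97},
  {"tx": 1, "ty": -0.97},
  {"tx": 1, "ty": -0.97},
  {"tx": 1, "ty": -0.97},
  {"tx": 1, "ty": -0.97},
  {"tx": 1, "ty": -0.97},
  {"tx": 1, "ty": -0.97},
  {"tx": 1, "ty": -0.97},
])

```text
validation failed for argument at $.mo...
```

Request:
carry_out([
  {"tx": 1, "ty": -0.97},
  {"tx": 1, "ty": -0.97},
  {"tx": 1, "ty": -0.97},
  {"tx": 1, "ty": -0.97},
  {"tx": 0, "ty": 0},
])

```text
validation failed for argument at $.mo...
```

The scene picture shows the box with the key upright at (288, 204), the bowl at (153, 349), and the plate, spoon and scoop clear of the path. The move rows were refused, so I'll send full rows.

Request:
carry_out([
  {"tx": 1, "ty": -0.97, "tz": 0, "ax": 0, "ay": 0, "az": 0, "gripper": 0},
  {"tx": 1, "ty": -0.97, "tz": 0, "ax": 0, "ay": 0, "az": 0, "gripper": 0},
  {"tx": 1, "ty": -0.97, "tz": 0, "ax": 0, "ay": 0, "az": 0, "gripper": 0},
  {"tx": 1, "ty": -0.97, "tz": 0, "ax": 0, "ay": 0, "az": 0, "gripper": 0},
  {"tx": 1, "ty": -0.97, "tz": 0, "ax": 0, "ay": 0, "az": 0, "gripper": 0},
  {"tx": 1, "ty": -0.97, "tz": 0, "ax": 0, "ay": 0, "az": 0, "gripper": 0},
  {"tx": 1, "ty": -0.97, "tz": 0, "ax": 0, "ay": 0, "az": 0, "gripper": 0},
  {"tx": 1, "ty": -0.97, "tz": 0, "ax": 0, "ay": 0, "az": 0, "gripper": 0},
  {"tx": 1, "ty": -0.97, "tz": 0, "ax": 0, "ay": 0, "az": 0, "gripper": 0},
  {"tx": 1, "ty": -0.97, "tz": 0, "ax": 0, "ay": 0, "az": 0, "gripper": 0},
])

```text
t: 1.9
ee_pos: [348.1, -355.4, 205.6]
orientation: [0.984, 0.179, 0.0, 0.0]
ft_force: [0.9, 0.3, -0.4]
width: 1.002
finger_force: 0.0
```

Request:
carry_out([
  {"tx": 1, "ty": -0.97, "tz": 0, "ax": 0, "ay": 0, "az": 0, "gripper": 0},
  {"tx": 1, "ty": -0.97, "tz": 0, "ax": 0, "ay": 0, "az": 0, "gripper": 0},
  {"tx": 1, "ty": -0.97, "tz": 0, "ax": 0, "ay": 0, "az": 0, "gripper": 0},
  {"tx": 1, "ty": -0.97, "tz": 0, "ax": 0, "ay": 0, "az": 0, "gripper": 0},
  {"tx": 1, "ty": -0.97, "tz": 0, "ax": 0, "ay": 0, "az": 0, "gripper": 0},
  {"tx": 1, "ty": -0.97, "tz": 0, "ax": 0, "ay": 0, "az": 0, "gripper": 0},
  {"tx": 1, "ty": -0.97, "tz": 0, "ax": 0, "ay": 0, "az": 0, "gripper": 0},
  {"tx": 1, "ty": -0.97, "tz": 0, "ax": 0, "ay": 0, "az": 0, "gripper": 0},
  {"tx": 1, "ty": -0.97, "tz": 0, "ax": 0, "ay": 0, "az": 0, "gripper": 0},
  {"tx": 1, "ty": -0.97, "tz": 0, "ax": 0, "ay": 0, "az": 0, "gripper": 0},
])

```text
t: 2.9
ee_pos: [467.1, -103.3, 205.7]
orientation: [0.984, 0.179, 0.0, 0.0]
ft_force: [0.4, -0.2, -0.9]
width: 0.998
finger_force: 0.0
```

Request:
carry_out([
  {"tx": 1, "ty": -0.97, "tz": 0, "ax": 0, "ay": 0, "az": 0, "gripper": 0},
  {"tx": 1, "ty": -0.97, "tz": 0, "ax": 0, "ay": 0, "az": 0, "gripper": 0},
  {"tx": 1, "ty": -0.97, "tz": 0, "ax": 0, "ay": 0, "az": 0, "gripper": 0},
  {"tx": 0, "ty": 0, "tz": 0, "ax": 0, "ay": 0, "az": 0, "gripper": 0},
])

```text
t: 3.3
ee_pos: [503.0, -26.7, 205.6]
orientation: [0.984, 0.181, 0.0, -0.0]
ft_force: [-0.6, -0.1, 0.1]
width: 0.997
finger_force: 0.0
```

Run:
```python
from bench import *
import cv2,numpy as np
s=arm.get_state();print(s["t"],s["ee_pos"],s["q"],s["orientation"])
p,d=camera("wrist");cv2.imwrite("pics/wrist1.png",p[:,:,::-1]);np.save("d1.npy",d)
print(camera_info("wrist"))
for t in("lock","key","key_head","plug"):
    print(t,[(np.round(r["point"],1).tolist(),round(r["p"],2)) for r in pinpoint("wrist",t)[:2]])
```

```text
3.3 [502.95829632 -26.69000789 205.5849986 ] [-2.78771806e-01 -1.04302752e-01  1.92609643e+00  5.23405498e-04
  1.31959235e+00  9.28400515e-01] [ 9.83529394e-01  1.80748045e-01  2.05218464e-04 -1.81160052e-04]
{'mtx': array([[371.64829954,   0.        , 328.6936892 ],
       [  0.        , 371.64829954, 247.25758315],
       [  0.        ,   0.        ,   1.        ]]), 'mount': array([[ 2.97402614e-04, -9.62659616e-01, -2.70714565e-01,
         7.83538244e+01],
       [ 9.99999869e-01,  1.73559693e-04,  4.81406192e-04,
         2.01581883e-01],
       [-4.16445163e-04, -2.70714673e-01,  9.62659541e-01,
        -1.77364507e+02],
       [ 0.00000000e+00,  0.00000000e+00,  0.00000000e+00,
         1.00000000e+00]])}
lock [([519.1, 11.4, 96.2], 0.81), ([735.3, -228.2, -0.7], 0.4)]
key [([519.0, 6.9, 96.8], 0.78)]
key_head [([522.9, 10.2, 112.7], 0.81)]
plug [([518.5, 7.3, 97.8], 0.64)]
```

View pics/wrist1.png

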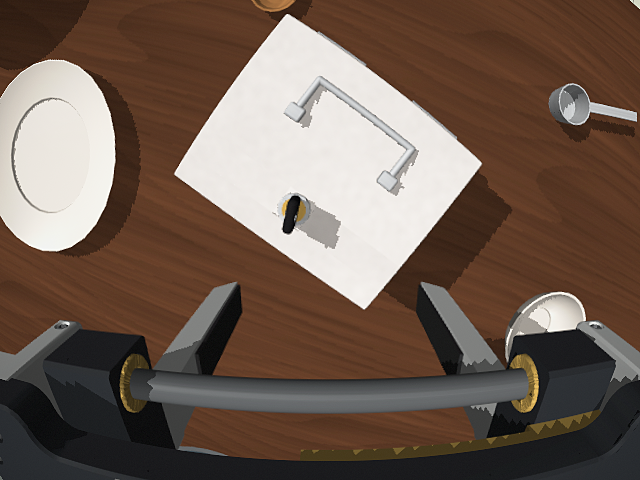

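The wrist picture shows the key's black head at (291, 214), standing in the bezel at (293, 208), with the fingers open and clear of the box. I'll measure the head's angle from depth.

```bash
cat > h.py <<'E'
from bench import *
import cv2,numpy as np
from scipy.spatial.transform import Rotation as R
def cloud(s,d):
    I=camera_info("wrist");K=I["mtx"];M=I["mount"]
    v,u=np.mgrid[:480,:640];x=(u-K[0,2])/K[0,0];y=(v-K[1,2])/K[1,1]
    r=np.hypot(x,y)+1e-9;k=np.tan(r)/r
    P=np.stack([x*k*d,y*k*d,d],-1)@M[:3,:3].T+M[:3,3]
    return P@R.from_quat(s["orientation"]).as_matrix().T+s["ee_pos"]
def ang(h):
    r=cv2.minAreaRect(h[:,:2].astype(np.float32));c=np.array(r[0])
    b=cv2.boxPoints(r);e=max((b[1]-b[0],b[2]-b[1]),key=np.linalg.norm)
    return c,r[1],np.degrees(np.arctan2(e[1],e[0]))%180
E
python3 - <<'E'
from h import *
s=arm.get_state();d=np.load("d1.npy");p=cv2.imread("pics/wrist1.png")
W=cloud(s,d);m=(abs(W[...,0]-520)<25)&(abs(W[...,1]-9)<25)&(d>0)
for lo,hi in((103,135),(108,120),(120,135),(124,135)):
    h=W[m&(W[...,2]>lo)&(W[...,2]<hi)];print(lo,hi,len(h),ang(h) if len(h)>4 else 0,h[:,2].max())
z=W[...,2];l=W[(abs(z-90)<5)&(np.hypot(W[...,0]-562,W[...,1])<140)&(p.min(2)>150)]
print("lid",len(l),l[:,2].mean(),ang(l))
E
```

```text
103 135 442 (array([519.10528564,   5.93168259]), (25.5705623626709, 8.767449378967285), np.float32(10.76985)) 125.89639849425822
108 120 46 (array([521.37322998,   3.08518314]), (22.44998550415039, 5.942152976989746), np.float32(25.124664)) 119.97547873681451
120 135 378 (array([518.83068848,   5.88020325]), (25.01694107055664, 8.765833854675293), np.float32(10.851207)) 125.89639849425822
124 135 174 (array([518.43664551,   5.83733034]), (23.817487716674805, 6.742416858673096), np.float32(7.848996)) 125.89639849425822
lid 45512 88.08194298290749 (array([561.72680664,  -6.51548767]), (203.3085174560547, 163.66827392578125), np.float32(73.80831))
```

Request:
carry_out([
  {"tx": 0.66, "ty": -0.62, "tz": 0, "ax": 0, "ay": 0, "az": 0, "gripper": 0},
  {"tx": 0.66, "ty": -0.62, "tz": 0, "ax": 0, "ay": 0, "az": 0, "gripper": 0},
  {"tx": 0, "ty": 0, "tz": 0.5, "ax": 0, "ay": 0, "az": -1, "gripper": 0},
  {"tx": 0, "ty": 0, "tz": 0.5, "ax": 0, "ay": 0, "az": -1, "gripper": 0},
  {"tx": 0, "ty": 0, "tz": 0, "ax": 0, "ay": 0, "az": -1, "gripper": 0.2},
  {"tx": 0, "ty": 0, "tz": 0, "ax": 0, "ay": 0, "az": -1, "gripper": 0.4},
  {"tx": 0, "ty": 0, "tz": 0, "ax": 0, "ay": 0, "az": -1, "gripper": 0.5},
  {"tx": 0, "ty": 0, "tz": 0, "ax": 0, "ay": 0, "az": -1, "gripper": 0.5},
  {"tx": 0, "ty": 0, "tz": 0, "ax": 0, "ay": 0, "az": -1, "gripper": 0.5},
  {"tx": 0, "ty": 0, "tz": 0, "ax": 0, "ay": 0, "az": -1, "gripper": 0.5},
])

```text
t: 4.55
ee_pos: [518.1, 2.7, 185.5]
orientation: [0.877, 0.48, 0.0, 0.0]
ft_force: [0.9, -0.4, 0.5]
width: 0.53
finger_force: 0.0
```

Request:
carry_out([
  {"tx": 0, "ty": 0, "tz": 0, "ax": 0, "ay": 0, "az": -1, "gripper": 0.5},
  {"tx": 0, "ty": 0, "tz": 0, "ax": 0, "ay": 0, "az": -1, "gripper": 0.5},
  {"tx": 0, "ty": 0, "tz": 0, "ax": 0, "ay": 0, "az": -1, "gripper": 0.5},
  {"tx": 0, "ty": 0, "tz": 0, "ax": 0, "ay": 0, "az": -1, "gripper": 0.5},
  {"tx": 0, "ty": 0, "tz": 0, "ax": 0, "ay": 0, "az": -1, "gripper": 0.5},
  {"tx": 0, "ty": 0, "tz": 0, "ax": 0, "ay": 0, "az": -1, "gripper": 0.5},
  {"tx": 0, "ty": 0, "tz": 0, "ax": 0, "ay": 0, "az": -1, "gripper": 0.5},
  {"tx": 0, "ty": 0, "tz": 0, "ax": 0, "ay": 0, "az": -1, "gripper": 0.5},
  {"tx": 0, "ty": 0, "tz": 0, "ax": 0, "ay": 0, "az": -1, "gripper": 0.5},
  {"tx": 0, "ty": 0, "tz": 0, "ax": 0, "ay": 0, "az": -1, "gripper": 0.5},
])

```text
t: 5.55
ee_pos: [518.1, 2.7, 185.5]
orientation: [0.621, 0.784, -0.0, 0.0]
ft_force: [0.5, 0.6, -0.1]
width: 0.505
finger_force: 0.0
```

Request:
carry_out([
  {"tx": 0, "ty": 0, "tz": 0, "ax": 0, "ay": 0, "az": -1, "gripper": 0.5},
  {"tx": 0, "ty": 0, "tz": 0, "ax": 0, "ay": 0, "az": -1, "gripper": 0.5},
  {"tx": 0, "ty": 0, "tz": 0, "ax": 0, "ay": 0, "az": -1, "gripper": 0.5},
  {"tx": 0, "ty": 0, "tz": 0, "ax": 0, "ay": 0, "az": -1, "gripper": 0.5},
  {"tx": 0, "ty": 0, "tz": 0, "ax": 0, "ay": 0, "az": -1, "gripper": 0.5},
  {"tx": 0, "ty": 0, "tz": 0, "ax": 0, "ay": 0, "az": -1, "gripper": 0.5},
  {"tx": 0, "ty": 0, "tz": 0, "ax": 0, "ay": 0, "az": -1, "gripper": 0.5},
  {"tx": 0, "ty": 0, "tz": 0, "ax": 0, "ay": 0, "az": -1, "gripper": 0.5},
  {"tx": 0, "ty": 0, "tz": 0, "ax": 0, "ay": 0, "az": -1, "gripper": 0.5},
  {"tx": 0, "ty": 0, "tz": 0, "ax": 0, "ay": 0, "az": -1, "gripper": 0.5},
])

```text
t: 6.55
ee_pos: [518.1, 2.7, 185.5]
orientation: [0.267, 0.964, -0.0, 0.0]
ft_force: [0.6, 0.3, 0.6]
width: 0.503
finger_force: 0.0
```

Request:
carry_out([
  {"tx": 0, "ty": 0, "tz": 0, "ax": 0, "ay": 0, "az": -1, "gripper": 0.5},
  {"tx": 0, "ty": 0, "tz": 0, "ax": 0, "ay": 0, "az": -1, "gripper": 0.5},
  {"tx": 0, "ty": 0, "tz": 0, "ax": 0, "ay": 0, "az": -1, "gripper": 0.5},
  {"tx": 0, "ty": 0, "tz": 0, "ax": 0, "ay": 0, "az": -1, "gripper": 0.5},
  {"tx": 0, "ty": 0, "tz": 0, "ax": 0, "ay": 0, "az": -1, "gripper": 0.5},
  {"tx": 0, "ty": 0, "tz": 0, "ax": 0, "ay": 0, "az": -1, "gripper": 0.5},
  {"tx": 0, "ty": 0, "tz": 0, "ax": 0, "ay": 0, "az": -1, "gripper": 0.5},
  {"tx": 0, "ty": 0, "tz": 0, "ax": 0, "ay": 0, "az": -1, "gripper": 0.5},
  {"tx": 0, "ty": 0, "tz": 0, "ax": 0, "ay": 0, "az": -1, "gripper": 0.5},
  {"tx": 0, "ty": 0, "tz": 0, "ax": 0, "ay": 0, "az": 0, "gripper": 0.5},
])

```text
t: 7.55
ee_pos: [518.1, 2.8, 185.5]
orientation: [-0.088, 0.996, -0.0, 0.0]
ft_force: [0.3, 0.3, -0.4]
width: 0.501
finger_force: 0.0
```

Run:
```python
from h import *
s=arm.get_state();p,d=camera("wrist");cv2.imwrite("pics/wrist2.png",p[:,:,::-1])
ex=R.from_quat(s["orientation"]).as_matrix()
print(s["t"],s["ee_pos"],s["q"],s["moment"],s["ft_force"],"yaw",np.degrees(np.arctan2(ex[1,0],ex[0,0]))%360, ex.round(3).tolist())
W=cloud(s,d);m=(np.hypot(W[...,0]-519,W[...,1]-6)<20)&(d>0)
for lo,hi in((103,135),(110,135),(120,135),(124,135)):
    h=W[m&(W[...,2]>lo)&(W[...,2]<hi)];print(lo,hi,len(h),ang(h) if len(h)>4 else 0,h[:,2].max())
for t in("lock","key","key_head","plug"):
    print(t,[(np.round(r["point"],1).tolist(),round(r["p"],2)) for r in pinpoint("wrist",t)[:2]])
```

```text
7.55 [518.14157192   2.76660533 185.53332437] [-2.13653099e-01 -4.73621606e-02  1.91039395e+00 -1.26963051e-04
  1.27842961e+00 -1.96094626e+00] [ 0.10390371 -0.13304096  0.03321777] [ 0.25304761  0.30936397 -0.40370981] yaw 190.11462033205336 [[-0.984, -0.176, 0.0], [-0.176, 0.984, -0.0], [-0.0, -0.0, -1.0]]
103 135 470 (array([518.3137207 ,   9.45736313]), (25.308372497558594, 8.39551830291748), np.float32(8.438844)) 126.34758524690957
110 135 440 (array([518.27709961,   9.57621384]), (25.278545379638672, 8.233433723449707), np.float32(10.16328)) 126.34758524690957
120 135 394 (array([518.61199951,   9.63624763]), (24.598142623901367, 8.233433723449707), np.float32(10.163275)) 126.34758524690957
124 135 165 (array([518.86096191,   9.24935341]), (23.103504180908203, 6.075409889221191), np.float32(10.221472)) 126.34758524690957
lock [([514.5, 13.4, 92.7], 0.65)]
key [([520.4, 8.9, 95.2], 0.95)]
key_head [([520.0, 10.0, 115.0], 0.88)]
plug [([518.8, 5.5, 99.0], 0.74), ([519.1, 13.9, 94.7], 0.56)]
```

View pics/wrist2.png

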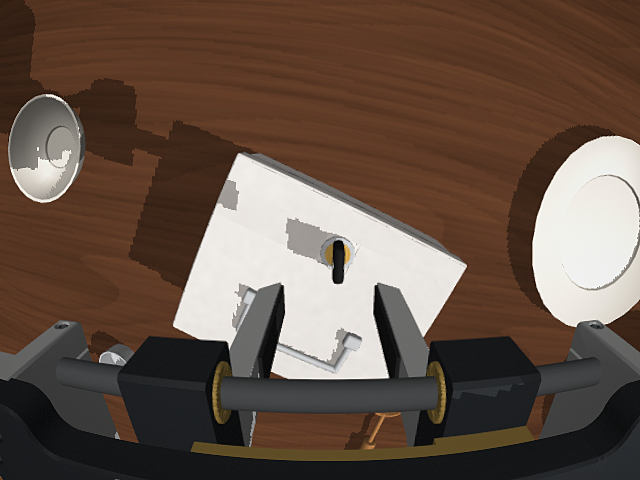

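The second wrist picture shows the key head at (338, 260), midway between the fingertips (284 and 375), with its flats aligned to them. The two opposite views average to (518.7, 7.8) for the axis, so I'll move there and go down.

Request:
carry_out([
  {"tx": -0.08, "ty": 0.24, "tz": 0, "ax": 0, "ay": 0, "az": 0, "gripper": 0.5},
  {"tx": 0, "ty": 0, "tz": 0.9, "ax": 0, "ay": 0, "az": 0, "gripper": 0.5},
  {"tx": 0, "ty": 0, "tz": 0.9, "ax": 0, "ay": 0, "az": 0, "gripper": 0.5},
  {"tx": 0, "ty": 0, "tz": 0.9, "ax": 0, "ay": 0, "az": 0, "gripper": 0.5},
  {"tx": 0, "ty": 0, "tz": 0.9, "ax": 0, "ay": 0, "az": 0, "gripper": 0.5},
  {"tx": 0, "ty": 0, "tz": 0.6, "ax": 0, "ay": 0, "az": 0, "gripper": 0.7},
  {"tx": 0, "ty": 0, "tz": 0, "ax": 0, "ay": 0, "az": 0, "gripper": 0.8},
  {"tx": 0, "ty": 0, "tz": 0, "ax": 0, "ay": 0, "az": 0, "gripper": 0.84},
  {"tx": 0, "ty": 0, "tz": 0, "ax": 0, "ay": 0, "az": 0, "gripper": 0.84},
])

```text
t: 8.7
ee_pos: [519.8, 8.6, 102.6]
orientation: [-0.089, 0.996, -0.0, 0.001]
ft_force: [-0.4, 0.2, 0.4]
width: 0.196
finger_force: 0.0
```

Run:
```python
from h import *
s=arm.get_state();p,d=camera("wrist")
print(s["t"],s["ee_pos"],s["width"]*94,s["moment"],s["ft_force"],s["finger_force"])
cv2.imwrite("pics/wrist3.png",cv2.resize(p[200:440,170:490,::-1],(640,480),interpolation=cv2.INTER_CUBIC))
for i in range(4):
    camera("wrist");s=arm.get_state();print(s["moment"],s["ft_force"])
```

```text
8.7 [519.84093496   8.62784968 102.57325169] 18.386908238413206 [ 0.06276907 -0.1597164  -0.0461602 ] [-0.42188754  0.17377941  0.37470269] 0.0
[ 0.06332275 -0.06505115 -0.04312858] [-0.27136389  0.42600804  0.11131286]
[ 0.07607093 -0.07631966 -0.01854702] [-0.73875946  0.72005317 -0.16473436]
[ 0.10222893 -0.16743434  0.01716239] [ 0.05245637 -0.44736157  1.22030403]
[ 0.09880169 -0.18821416  0.00897403] [ 0.62973179 -0.63692569 -0.10718878]
```

View pics/wrist3.png

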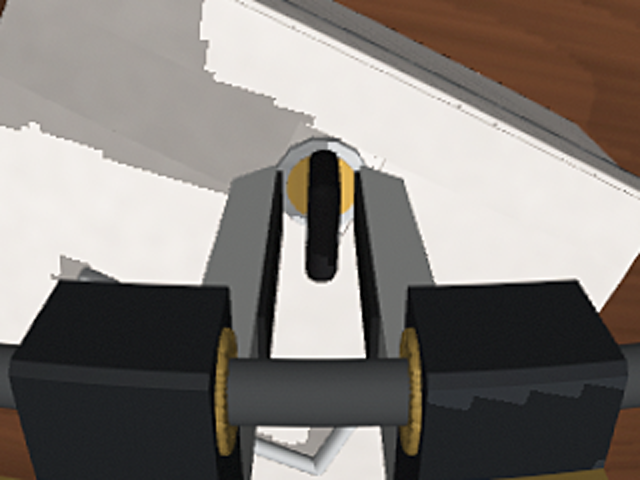

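The crop shows the key head (322, 215) between the fingers (inner edges 283 and 356), about 0.8 mm right of the middle. I'll correct that and close.

Request:
carry_out([
  {"tx": 0.03, "ty": 0.04, "tz": 0, "ax": 0, "ay": 0, "az": 0, "gripper": 0.86},
  {"tx": 0, "ty": 0, "tz": 0, "ax": 0, "ay": 0, "az": 0, "gripper": 0.88},
  {"tx": 0, "ty": 0, "tz": 0, "ax": 0, "ay": 0, "az": 0, "gripper": 0.9},
  {"tx": 0, "ty": 0, "tz": 0, "ax": 0, "ay": 0, "az": 0, "gripper": 0.92},
  {"tx": 0, "ty": 0, "tz": 0, "ax": 0, "ay": 0, "az": 0, "gripper": 1},
  {"tx": 0, "ty": 0, "tz": 0, "ax": 0, "ay": 0, "az": 0, "gripper": 1},
  {"tx": 0, "ty": 0, "tz": 0, "ax": 0, "ay": 0, "az": 0, "gripper": 1},
])

```text
t: 9.65
ee_pos: [518.3, 9.4, 101.4]
orientation: [-0.089, 0.996, 0.0, -0.0]
ft_force: [0.3, 0.1, -0.2]
width: 0.086
finger_force: 30.0
```

```bash
cat >> h.py <<'E'
def rep(n=5):
    L=[]
    for i in range(n):
        if i: camera("wrist")
        L.append(arm.get_state())
    s=L[-1];m=R.from_quat(s["orientation"]).as_matrix()
    print("t",round(s["t"],2),"pos",s["ee_pos"].round(2),"yaw",round(np.degrees(np.arctan2(m[1,0],m[0,0]))%360,2),"w",round(s["width"]*94,2),"F",np.mean([a["ft_force"] for a in L],0).round(2),"M",np.mean([a["moment"] for a in L],0).round(3),"sd",np.std([a["moment"][2] for a in L]).round(3),"ff",round(s["finger_force"],1),"q6",s["q"][5].round(3))
E
python3 -c "
from h import *
rep()"
```

```text
t 9.85 pos [518.24   9.42 101.44] yaw 190.21 w 7.72 F [ 0.05  0.05 -0.2 ] M [ 0.111 -0.106  0.006] sd 0.037 ff 30.0 q6 -1.95
```

Request:
carry_out([
  {"tx": 0, "ty": 0, "tz": 0, "ax": 0, "ay": 0, "az": 0.5, "gripper": 1},
  {"tx": 0, "ty": 0, "tz": 0, "ax": 0, "ay": 0, "az": 0.5, "gripper": 1},
  {"tx": 0, "ty": 0, "tz": 0, "ax": 0, "ay": 0, "az": 0.5, "gripper": 1},
  {"tx": 0, "ty": 0, "tz": 0, "ax": 0, "ay": 0, "az": 0.5, "gripper": 1},
  {"tx": 0, "ty": 0, "tz": 0, "ax": 0, "ay": 0, "az": 0.5, "gripper": 1},
  {"tx": 0, "ty": 0, "tz": 0, "ax": 0, "ay": 0, "az": 0.5, "gripper": 1},
  {"tx": 0, "ty": 0, "tz": 0, "ax": 0, "ay": 0, "az": 0.5, "gripper": 1},
  {"tx": 0, "ty": 0, "tz": 0, "ax": 0, "ay": 0, "az": 0.5, "gripper": 1},
  {"tx": 0, "ty": 0, "tz": 0, "ax": 0, "ay": 0, "az": 0, "gripper": 1},
])

```text
t: 10.75
ee_pos: [518.3, 9.7, 101.5]
orientation: [0.071, 0.997, 0.0, 0.0]
ft_force: [0.3, 1.6, -0.7]
width: 0.081
finger_force: 30.0
```

```bash
python3 -c "
from h import *
rep()"
```

```text
t 10.95 pos [518.29   9.61 101.46] yaw 171.9 w 8.03 F [ 0.58  2.04 -0.08] M [ 0.43  -0.246  0.004] sd 0.014 ff 30.0 q6 -1.63
```

Request:
carry_out([
  {"tx": 0, "ty": 0.02, "tz": 0, "ax": 0, "ay": 0, "az": 0.5, "gripper": 1},
  {"tx": 0, "ty": 0, "tz": 0, "ax": 0, "ay": 0, "az": 0.5, "gripper": 1},
  {"tx": 0, "ty": 0, "tz": 0, "ax": 0, "ay": 0, "az": 0.5, "gripper": 1},
  {"tx": 0, "ty": 0, "tz": 0, "ax": 0, "ay": 0, "az": 0.5, "gripper": 1},
  {"tx": 0, "ty": 0, "tz": 0, "ax": 0, "ay": 0, "az": 0.5, "gripper": 1},
  {"tx": 0, "ty": 0, "tz": 0, "ax": 0, "ay": 0, "az": 0.5, "gripper": 1},
  {"tx": 0, "ty": 0, "tz": 0, "ax": 0, "ay": 0, "az": 0.5, "gripper": 1},
  {"tx": 0, "ty": 0, "tz": 0, "ax": 0, "ay": 0, "az": 0, "gripper": 1},
])

```text
t: 11.75
ee_pos: [518.4, 9.9, 101.5]
orientation: [0.209, 0.978, 0.0, 0.0]
ft_force: [0.1, 1.9, -0.3]
width: 0.084
finger_force: 30.0
```

```bash
python3 -c "
from h import *
rep()"
```

```text
t 11.95 pos [518.28   9.89 101.41] yaw 155.87 w 8.05 F [-0.19  2.1   0.09] M [ 0.474 -0.221  0.013] sd 0.027 ff 30.0 q6 -1.35
```

Request:
carry_out([
  {"tx": 0, "ty": 0.02, "tz": 0, "ax": 0, "ay": 0, "az": 0.5, "gripper": 1},
  {"tx": 0, "ty": 0, "tz": 0, "ax": 0, "ay": 0, "az": 0.5, "gripper": 1},
  {"tx": 0, "ty": 0, "tz": 0, "ax": 0, "ay": 0, "az": 0.5, "gripper": 1},
  {"tx": 0, "ty": 0, "tz": 0, "ax": 0, "ay": 0, "az": 0.5, "gripper": 1},
  {"tx": 0, "ty": 0, "tz": 0, "ax": 0, "ay": 0, "az": 0.5, "gripper": 1},
  {"tx": 0, "ty": 0, "tz": 0, "ax": 0, "ay": 0, "az": 0, "gripper": 1},
])

```text
t: 12.55
ee_pos: [518.5, 10.2, 101.4]
orientation: [0.306, 0.952, 0.0, 0.0]
ft_force: [0.0, 2.4, -0.0]
width: 0.084
finger_force: 30.0
```

```bash
python3 -c "
from h import *
rep(6)"
```

```text
t 12.8 pos [518.48  10.18 101.44] yaw 144.4 w 8.16 F [ 0.51  1.99 -0.01] M [ 0.472 -0.246  0.   ] sd 0.029 ff 30.0 q6 -1.149
```

Request:
carry_out([
  {"tx": 0, "ty": 0, "tz": 0, "ax": 0, "ay": 0, "az": 0.5, "gripper": 1},
  {"tx": 0, "ty": 0, "tz": 0, "ax": 0, "ay": 0, "az": 0.5, "gripper": 1},
  {"tx": 0, "ty": 0, "tz": 0, "ax": 0, "ay": 0, "az": 0.5, "gripper": 1},
  {"tx": 0, "ty": 0, "tz": 0, "ax": 0, "ay": 0, "az": 0.5, "gripper": 1},
  {"tx": 0, "ty": 0, "tz": 0, "ax": 0, "ay": 0, "az": 0.5, "gripper": 1},
  {"tx": 0, "ty": 0, "tz": 0, "ax": 0, "ay": 0, "az": 0, "gripper": 1},
])

```text
t: 13.4
ee_pos: [518.8, 10.4, 101.5]
orientation: [0.399, 0.917, 0.0, 0.0]
ft_force: [1.1, 3.9, -0.7]
width: 0.084
finger_force: 30.0
```

```bash
python3 -c "
from h import *
rep(6)"
```

```text
t 13.65 pos [518.73  10.34 101.5 ] yaw 132.94 w 7.6 F [ 2.17  3.89 -0.77] M [ 0.771 -0.589  0.044] sd 0.028 ff 30.0 q6 -0.949
```

Request:
carry_out([
  {"tx": 0, "ty": 0, "tz": 0, "ax": 0, "ay": 0, "az": 0.5, "gripper": 1},
  {"tx": 0, "ty": 0, "tz": 0, "ax": 0, "ay": 0, "az": 0.5, "gripper": 1},
  {"tx": 0, "ty": 0, "tz": 0, "ax": 0, "ay": 0, "az": 0.5, "gripper": 1},
  {"tx": 0, "ty": 0, "tz": 0, "ax": 0, "ay": 0, "az": 0.4, "gripper": 1},
  {"tx": 0, "ty": 0, "tz": 0, "ax": 0, "ay": 0, "az": 0.2, "gripper": 1},
  {"tx": 0, "ty": 0, "tz": 0, "ax": 0, "ay": 0, "az": 0, "gripper": 1},
])

```text
t: 14.25
ee_pos: [518.9, 10.4, 101.5]
orientation: [0.475, 0.88, 0.001, 0.0]
ft_force: [2.2, 4.2, -1.5]
width: 0.082
finger_force: 30.0
```

```bash
python3 -c "
from h import *
rep(6)"
```

```text
t 14.5 pos [518.86  10.42 101.49] yaw 123.3 w 7.9 F [ 2.79  3.91 -1.63] M [ 0.894 -0.747  0.077] sd 0.042 ff 30.0 q6 -0.781
```

Request:
carry_out([
  {"tx": 0.02, "ty": 0.04, "tz": 0, "ax": 0, "ay": 0, "az": 0, "gripper": 1},
  {"tx": 0, "ty": 0, "tz": 0, "ax": 0, "ay": 0, "az": 0.2, "gripper": 1},
  {"tx": 0, "ty": 0, "tz": 0, "ax": 0, "ay": 0, "az": 0, "gripper": 1},
])

```text
t: 14.8
ee_pos: [518.9, 10.6, 101.5]
orientation: [0.482, 0.876, -0.0, 0.0]
ft_force: [0.7, 1.3, -0.8]
width: 0.085
finger_force: 30.0
```

```bash
python3 -c "
from h import *
rep(7)"
```

```text
t 15.1 pos [518.92  10.65 101.47] yaw 122.38 w 7.96 F [ 1.14  0.39 -0.83] M [ 0.065 -0.408  0.039] sd 0.014 ff 30.0 q6 -0.763
```

Request:
carry_out([
  {"tx": 0.01, "ty": 0.01, "tz": 0, "ax": 0, "ay": 0, "az": 0.25, "gripper": 1},
  {"tx": 0, "ty": 0, "tz": 0, "ax": 0, "ay": 0, "az": 0.25, "gripper": 1},
  {"tx": 0, "ty": 0, "tz": 0, "ax": 0, "ay": 0, "az": 0.25, "gripper": 1},
  {"tx": 0, "ty": 0, "tz": 0, "ax": 0, "ay": 0, "az": 0.25, "gripper": 1},
  {"tx": 0, "ty": 0, "tz": 0, "ax": 0, "ay": 0, "az": 0, "gripper": 1},
])

```text
t: 15.6
ee_pos: [519.0, 10.8, 101.5]
orientation: [0.517, 0.856, -0.0, 0.0]
ft_force: [0.2, -3.7, -1.2]
width: 0.084
finger_force: 30.0
```

```bash
python3 -c "
from h import *
rep(5)"
```

```text
t 15.8 pos [518.98  10.88 101.46] yaw 117.8 w 7.74 F [ 0.42 -3.86 -0.82] M [-0.841 -0.27   0.025] sd 0.026 ff 30.0 q6 -0.682
```

Request:
carry_out([
  {"tx": -0.015, "ty": -0.01, "tz": 0, "ax": 0, "ay": 0, "az": 0.2, "gripper": 1},
  {"tx": 0, "ty": 0, "tz": 0, "ax": 0, "ay": 0, "az": 0.2, "gripper": 1},
  {"tx": 0, "ty": 0, "tz": 0, "ax": 0, "ay": 0, "az": 0.2, "gripper": 1},
  {"tx": 0, "ty": 0, "tz": 0, "ax": 0, "ay": 0, "az": 0.2, "gripper": 1},
  {"tx": 0, "ty": 0, "tz": 0, "ax": 0, "ay": 0, "az": 0, "gripper": 1},
])

```text
t: 16.3
ee_pos: [519.0, 10.9, 101.5]
orientation: [0.544, 0.839, 0.0, 0.0]
ft_force: [0.8, -3.0, -1.4]
width: 0.081
finger_force: 30.0
```

```bash
python3 -c "
from h import *
rep(5)"
```

```text
t 16.5 pos [519.04  10.88 101.5 ] yaw 114.13 w 7.65 F [ 0.61 -3.3  -0.99] M [-0.707 -0.34   0.048] sd 0.039 ff 30.0 q6 -0.619
```

Request:
carry_out([
  {"tx": -0.015, "ty": -0.005, "tz": 0, "ax": 0, "ay": 0, "az": 0.2, "gripper": 1},
  {"tx": 0, "ty": 0, "tz": 0, "ax": 0, "ay": 0, "az": 0.2, "gripper": 1},
  {"tx": 0, "ty": 0, "tz": 0, "ax": 0, "ay": 0, "az": 0.2, "gripper": 1},
  {"tx": 0, "ty": 0, "tz": 0, "ax": 0, "ay": 0, "az": 0, "gripper": 1},
])

```text
t: 16.9
ee_pos: [519.1, 10.8, 101.5]
orientation: [0.564, 0.826, 0.0, -0.0]
ft_force: [2.0, -1.7, -1.9]
width: 0.085
finger_force: 30.0
```

```bash
python3 -c "
from h import *
rep(5)"
```

```text
t 17.1 pos [519.07  10.76 101.49] yaw 111.36 w 7.84 F [ 1.57 -0.93 -1.01] M [-0.186 -0.509  0.033] sd 0.019 ff 30.0 q6 -0.571
```

Request:
carry_out([
  {"tx": -0.01, "ty": 0.015, "tz": 0, "ax": 0, "ay": 0, "az": 0.2, "gripper": 1},
  {"tx": 0, "ty": 0, "tz": 0, "ax": 0, "ay": 0, "az": 0.2, "gripper": 1},
  {"tx": 0, "ty": 0, "tz": 0, "ax": 0, "ay": 0, "az": 0.2, "gripper": 1},
  {"tx": 0, "ty": 0, "tz": 0, "ax": 0, "ay": 0, "az": 0, "gripper": 1},
])

```text
t: 17.5
ee_pos: [519.2, 10.7, 101.4]
orientation: [0.584, 0.812, 0.0, -0.0]
ft_force: [-0.0, 0.6, 0.9]
width: 0.08
finger_force: 30.0
```

```bash
python3 -c "
from h import *
rep(5)"
```

```text
t 17.7 pos [519.2   10.67 101.46] yaw 108.62 w 8.03 F [0.3  1.15 0.7 ] M [ 0.245 -0.151  0.054] sd 0.022 ff 30.0 q6 -0.523
```

Request:
carry_out([
  {"tx": 0, "ty": 0, "tz": 0, "ax": 0, "ay": 0, "az": 0.2, "gripper": 1},
  {"tx": 0, "ty": 0, "tz": 0, "ax": 0, "ay": 0, "az": 0.2, "gripper": 1},
  {"tx": 0, "ty": 0, "tz": 0, "ax": 0, "ay": 0, "az": 0, "gripper": 1},
])

```text
t: 18.0
ee_pos: [519.2, 10.7, 101.4]
orientation: [0.597, 0.803, 0.0, -0.0]
ft_force: [0.6, 3.0, 2.1]
width: 0.084
finger_force: 30.0
```

```bash
python3 -c "
from h import *
rep(5)"
```

```text
t 18.2 pos [519.29  10.65 101.48] yaw 106.79 w 7.52 F [0.06 3.08 2.08] M [ 0.546 -0.042  0.05 ] sd 0.013 ff 30.0 q6 -0.491
```

Request:
carry_out([
  {"tx": 0.012, "ty": 0, "tz": 0, "ax": 0, "ay": 0, "az": 0.2, "gripper": 1},
  {"tx": 0, "ty": 0, "tz": 0, "ax": 0, "ay": 0, "az": 0.2, "gripper": 1},
  {"tx": 0, "ty": 0, "tz": 0, "ax": 0, "ay": 0, "az": 0, "gripper": 1},
])

```text
t: 18.5
ee_pos: [519.3, 10.7, 101.5]
orientation: [0.609, 0.793, 0.0, 0.0]
ft_force: [-0.6, 2.6, 2.3]
width: 0.085
finger_force: 30.0
```

```bash
python3 -c "
from h import *
rep(5)"
```

```text
t 18.7 pos [519.31  10.68 101.46] yaw 104.95 w 7.88 F [-0.21  2.6   1.62] M [ 0.492 -0.112  0.083] sd 0.034 ff 30.0 q6 -0.459
```

Request:
carry_out([
  {"tx": 0.01, "ty": 0, "tz": 0, "ax": 0, "ay": 0, "az": 0.1, "gripper": 1},
  {"tx": 0, "ty": 0, "tz": 0, "ax": 0, "ay": 0, "az": 0, "gripper": 1},
])

```text
t: 18.9
ee_pos: [519.3, 10.7, 101.5]
orientation: [0.612, 0.791, -0.0, 0.0]
ft_force: [-0.1, 1.6, 0.5]
width: 0.084
finger_force: 30.0
```

```bash
python3 -c "
from h import *
rep(8)"
```

```text
t 19.25 pos [519.27  10.76 101.44] yaw 104.5 w 7.82 F [0.46 1.16 0.84] M [ 0.24  -0.186  0.085] sd 0.022 ff 30.0 q6 -0.451
```

Request:
carry_out([
  {"tx": 0.005, "ty": 0, "tz": 0, "ax": 0, "ay": 0, "az": 0.1, "gripper": 1},
  {"tx": 0, "ty": 0, "tz": 0, "ax": 0, "ay": 0, "az": 0, "gripper": 1},
])

```text
t: 19.45
ee_pos: [519.3, 10.8, 101.5]
orientation: [0.615, 0.788, -0.0, 0.0]
ft_force: [0.2, -0.7, 0.1]
width: 0.085
finger_force: 30.0
```

```bash
python3 -c "
from h import *
rep(8)"
```

```text
t 19.8 pos [519.28  10.81 101.47] yaw 104.04 w 7.63 F [ 0.96 -0.07  0.06] M [-0.022 -0.308  0.086] sd 0.028 ff 30.0 q6 -0.442
```

Request:
carry_out([
  {"tx": 0, "ty": 0, "tz": 0, "ax": 0, "ay": 0, "az": 0.12, "gripper": 1},
  {"tx": 0, "ty": 0, "tz": 0, "ax": 0, "ay": 0, "az": 0, "gripper": 1},
])

```text
t: 20.0
ee_pos: [519.3, 10.8, 101.5]
orientation: [0.619, 0.785, -0.0, 0.0]
ft_force: [1.1, -1.2, -1.2]
width: 0.083
finger_force: 30.0
```

```bash
python3 -c "
from h import *
rep(8)"
```

```text
t 20.35 pos [519.29  10.86 101.48] yaw 103.49 w 7.67 F [ 1.51 -0.98 -0.46] M [-0.24  -0.422  0.06 ] sd 0.03 ff 30.0 q6 -0.433
```

```bash
cat >> h.py <<'E'
def key():
    s=arm.get_state();p,d=camera("wrist");W=cloud(s,d)
    T=(W-s["ee_pos"])@R.from_quat(s["orientation"]).as_matrix()
    m=(d>0)&(abs(T[...,0])<20)&(abs(T[...,1])<9)&(p.max(2)<70)
    for a in(-26,-24,-22):
        h=T[m&(T[...,2]<a)&(T[...,2]>a-4)]
        if len(h)>20: print("tool frame",a,len(h),ang(h))
    return p
E
python3 - <<'E'
from h import *
p=key();cv2.imwrite("pics/w4.png",cv2.resize(p[230:350,250:410,::-1],(640,480),interpolation=cv2.INTER_CUBIC))
E
```

```text
tool frame -26 78 (array([ 0.9671607 , -0.25677538]), (10.179104804992676, 14.870231628417969), np.float32(179.31927))
tool frame -24 59 (array([-0.86993027,  1.06738806]), (10.098209381103516, 20.00409507751465), np.float32(171.32043))
tool frame -22 575 (array([-0.78585148, -1.05024529]), (25.30738067626953, 9.906987190246582), np.float32(6.23167))
```

View pics/w4.png

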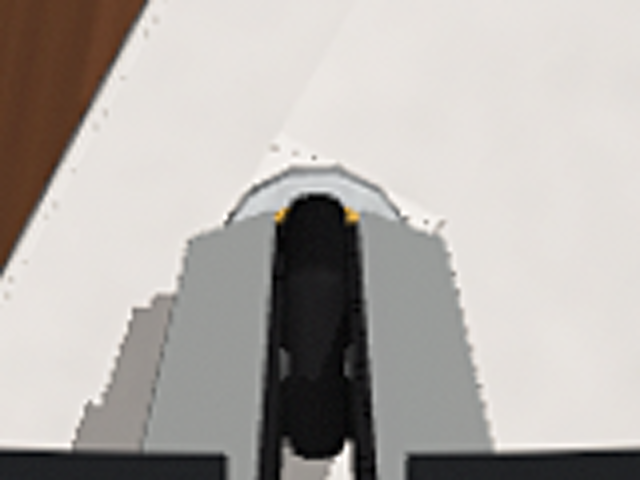

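The crop shows the head (318, 330) still square between the pads, so the key has turned with the gripper. I'll go on in small steps to the stop.

Request:
carry_out([
  {"tx": -0.005, "ty": 0.015, "tz": 0, "ax": 0, "ay": 0, "az": 0.12, "gripper": 1},
  {"tx": 0, "ty": 0, "tz": 0, "ax": 0, "ay": 0, "az": 0.12, "gripper": 1},
  {"tx": 0, "ty": 0, "tz": 0, "ax": 0, "ay": 0, "az": 0, "gripper": 1},
])

```text
t: 20.7
ee_pos: [519.4, 10.9, 101.5]
orientation: [0.627, 0.779, -0.0, -0.0]
ft_force: [0.7, -2.3, 1.0]
width: 0.083
finger_force: 30.0
```

```bash
python3 -c "
from h import *
rep(6)"
```

```text
t 20.95 pos [519.37  10.87 101.44] yaw 102.39 w 8.03 F [ 0.17 -1.61  1.29] M [-0.407 -0.105  0.086] sd 0.029 ff 30.0 q6 -0.414
```

Request:
carry_out([
  {"tx": -0.01, "ty": 0, "tz": 0, "ax": 0, "ay": 0, "az": 0.12, "gripper": 1},
  {"tx": 0, "ty": 0, "tz": 0, "ax": 0, "ay": 0, "az": 0.12, "gripper": 1},
  {"tx": 0, "ty": 0, "tz": 0, "ax": 0, "ay": 0, "az": 0, "gripper": 1},
])

```text
t: 21.25
ee_pos: [519.4, 10.9, 101.4]
orientation: [0.634, 0.773, -0.0, -0.0]
ft_force: [-0.7, -1.0, 2.1]
width: 0.084
finger_force: 30.0
```

```bash
python3 -c "
from h import *
rep(7)
print(arm.get_state()['joint_efforts'])"
```

```text
t 21.55 pos [519.46  10.86 101.45] yaw 101.29 w 7.77 F [-1.17 -1.17  2.01] M [-0.238  0.118  0.1  ] sd 0.035 ff 30.0 q6 -0.395
[  0.32164835 -29.80230868 -27.72258282   0.38008567  -0.2671044
   0.09853831]
```

Request:
carry_out([
  {"tx": 0, "ty": -0.01, "tz": 0, "ax": 0, "ay": 0, "az": 0.06, "gripper": 1},
  {"tx": 0, "ty": 0, "tz": 0, "ax": 0, "ay": 0, "az": 0, "gripper": 1},
])

```text
t: 21.75
ee_pos: [519.4, 10.8, 101.5]
orientation: [0.636, 0.772, 0.0, 0.0]
ft_force: [-1.4, -0.8, 2.2]
width: 0.081
finger_force: 30.0
```

```bash
cat >> h.py <<'E'
_r=rep
def rep(n=5):
    _r(n)
    E=[]
    for i in range(3): E.append(arm.get_state()["joint_efforts"][5]);camera("side")
    print("eff6",np.round(E,4))
E
python3 -c "
from h import *
rep(5)"
```

```text
t 21.95 pos [519.4   10.82 101.45] yaw 101.01 w 7.54 F [-0.89 -0.44  1.49] M [-0.083 -0.017  0.105] sd 0.031 ff 30.0 q6 -0.39
eff6 [0.1037 0.1037 0.1037]
```

Request:
carry_out([
  {"tx": 0, "ty": -0.004, "tz": 0, "ax": 0, "ay": 0, "az": -0.8, "gripper": 1},
  {"tx": 0, "ty": -0.004, "tz": 0, "ax": 0, "ay": 0, "az": -0.8, "gripper": 1},
  {"tx": 0, "ty": -0.004, "tz": 0, "ax": 0, "ay": 0, "az": -0.8, "gripper": 1},
  {"tx": 0, "ty": -0.004, "tz": 0, "ax": 0, "ay": 0, "az": -0.8, "gripper": 1},
  {"tx": 0, "ty": -0.004, "tz": 0, "ax": 0, "ay": 0, "az": -0.8, "gripper": 1},
  {"tx": 0, "ty": -0.004, "tz": 0, "ax": 0, "ay": 0, "az": -0.8, "gripper": 1},
  {"tx": 0, "ty": -0.004, "tz": 0, "ax": 0, "ay": 0, "az": -0.8, "gripper": 1},
  {"tx": 0, "ty": -0.004, "tz": 0, "ax": 0, "ay": 0, "az": -0.8, "gripper": 1},
  {"tx": 0, "ty": -0.004, "tz": 0, "ax": 0, "ay": 0, "az": -0.8, "gripper": 1},
  {"tx": 0, "ty": 0, "tz": 0, "ax": 0, "ay": 0, "az": 0, "gripper": 1},
])

```text
t: 23.1
ee_pos: [518.8, 10.4, 101.4]
orientation: [0.391, 0.92, 0.0, 0.0]
ft_force: [-0.3, 0.5, 0.8]
width: 0.081
finger_force: 30.0
```

```bash
python3 -c "
from h import *
rep(3)"
```

```text
t 23.2 pos [518.76  10.44 101.4 ] yaw 133.93 w 7.71 F [0.01 0.17 0.66] M [-0.002 -0.155 -0.038] sd 0.029 ff 30.0 q6 -0.965
eff6 [-0.0129  0.0044  0.0073]
```

Request:
carry_out([
  {"tx": 0, "ty": -0.005, "tz": 0, "ax": 0, "ay": 0, "az": -1, "gripper": 1},
  {"tx": 0, "ty": -0.005, "tz": 0, "ax": 0, "ay": 0, "az": -1, "gripper": 1},
  {"tx": 0, "ty": -0.005, "tz": 0, "ax": 0, "ay": 0, "az": -1, "gripper": 1},
  {"tx": 0, "ty": -0.005, "tz": 0, "ax": 0, "ay": 0, "az": -1, "gripper": 1},
  {"tx": 0, "ty": -0.005, "tz": 0, "ax": 0, "ay": 0, "az": -1, "gripper": 1},
  {"tx": 0, "ty": -0.005, "tz": 0, "ax": 0, "ay": 0, "az": -1, "gripper": 1},
  {"tx": 0, "ty": -0.005, "tz": 0, "ax": 0, "ay": 0, "az": -1, "gripper": 1},
  {"tx": 0, "ty": -0.005, "tz": 0, "ax": 0, "ay": 0, "az": -1, "gripper": 1},
  {"tx": 0, "ty": -0.005, "tz": 0, "ax": 0, "ay": 0, "az": -1, "gripper": 1},
  {"tx": 0, "ty": 0, "tz": 0, "ax": 0, "ay": 0, "az": -0.4, "gripper": 1},
])

```text
t: 24.35
ee_pos: [518.4, 9.7, 101.4]
orientation: [0.025, 1.0, 0.0, 0.0]
ft_force: [-0.1, -0.3, 1.5]
width: 0.081
finger_force: 30.0
```

Request:
carry_out([
  {"tx": 0, "ty": 0, "tz": 0, "ax": 0, "ay": 0, "az": 0, "gripper": 1},
  {"tx": 0, "ty": 0, "tz": -0.03, "ax": 0, "ay": 0, "az": 0, "gripper": 1},
  {"tx": 0, "ty": 0, "tz": -0.03, "ax": 0, "ay": 0, "az": 0, "gripper": 1},
  {"tx": 0, "ty": 0, "tz": 0, "ax": 0, "ay": 0, "az": 0, "gripper": 1},
])

```text
t: 24.75
ee_pos: [518.1, 9.7, 102.5]
orientation: [0.025, 1.0, 0.0, -0.0]
ft_force: [1.1, 0.6, 0.5]
width: 0.086
finger_force: 30.0
```

```bash
python3 -c "
from h import *
rep(3)"
```

```text
t 24.85 pos [518.06   9.71 102.49] yaw 177.09 w 7.68 F [ 0.37  0.22 -0.23] M [ 0.093 -0.075 -0.003] sd 0.012 ff 30.0 q6 -1.72
eff6 [-0.0018 -0.0023 -0.0027]
```

Request:
carry_out([
  {"tx": 0, "ty": 0, "tz": -0.025, "ax": 0, "ay": 0, "az": 0, "gripper": 1},
  {"tx": 0, "ty": 0, "tz": -0.025, "ax": 0, "ay": 0, "az": 0, "gripper": 1},
  {"tx": 0, "ty": 0, "tz": 0, "ax": 0, "ay": 0, "az": 0, "gripper": 1},
])

```text
t: 25.3
ee_pos: [518.4, 9.7, 103.7]
orientation: [0.025, 1.0, 0.0, 0.0]
ft_force: [0.5, 0.0, 0.1]
width: 0.084
finger_force: 30.0
```

```bash
python3 -c "
from h import *
rep(3)"
```

```text
t 25.4 pos [518.39   9.67 103.73] yaw 177.1 w 7.55 F [0.27 0.43 0.02] M [ 0.228 -0.109 -0.026] sd 0.037 ff 30.0 q6 -1.721
eff6 [-0.0039 -0.0039 -0.004 ]
```

Request:
carry_out([
  {"tx": 0, "ty": 0, "tz": -0.03, "ax": 0, "ay": 0, "az": 0, "gripper": 1},
  {"tx": 0, "ty": 0, "tz": -0.03, "ax": 0, "ay": 0, "az": 0, "gripper": 1},
  {"tx": 0, "ty": 0, "tz": -0.03, "ax": 0, "ay": 0, "az": 0, "gripper": 1},
  {"tx": 0, "ty": 0, "tz": 0, "ax": 0, "ay": 0, "az": 0, "gripper": 1},
])

```text
t: 25.95
ee_pos: [518.3, 9.7, 105.5]
orientation: [0.025, 1.0, 0.0, -0.0]
ft_force: [0.4, 0.9, -0.3]
width: 0.078
finger_force: 30.0
```

```bash
python3 -c "
from h import *
rep(3)"
```

```text
t 26.05 pos [518.32   9.66 105.52] yaw 177.1 w 7.58 F [ 0.15  1.1  -0.19] M [ 0.239 -0.121 -0.012] sd 0.014 ff 30.0 q6 -1.721
eff6 [-0.0045 -0.0045 -0.0046]
```

Request:
carry_out([
  {"tx": 0, "ty": 0, "tz": -0.06, "ax": 0, "ay": 0, "az": 0, "gripper": 1},
  {"tx": 0, "ty": 0, "tz": -0.06, "ax": 0, "ay": 0, "az": 0, "gripper": 1},
  {"tx": 0, "ty": 0, "tz": -0.06, "ax": 0, "ay": 0, "az": 0, "gripper": 1},
  {"tx": 0, "ty": 0, "tz": -0.06, "ax": 0, "ay": 0, "az": 0, "gripper": 1},
  {"tx": 0, "ty": 0, "tz": -0.06, "ax": 0, "ay": 0, "az": 0, "gripper": 1},
  {"tx": 0, "ty": 0, "tz": -0.06, "ax": 0, "ay": 0, "az": 0, "gripper": 1},
])

```text
t: 26.8
ee_pos: [518.3, 9.6, 112.8]
orientation: [0.025, 1.0, 0.0, 0.0]
ft_force: [0.2, -0.5, -1.2]
width: 0.08
finger_force: 30.0
```

Request:
carry_out([
  {"tx": 0, "ty": 0, "tz": -0.12, "ax": 0, "ay": 0, "az": 0, "gripper": 1},
  {"tx": 0, "ty": 0, "tz": -0.12, "ax": 0, "ay": 0, "az": 0, "gripper": 1},
  {"tx": 0, "ty": 0, "tz": -0.12, "ax": 0, "ay": 0, "az": 0, "gripper": 1},
  {"tx": 0, "ty": 0, "tz": -0.12, "ax": 0, "ay": 0, "az": 0, "gripper": 1},
  {"tx": 0, "ty": 0, "tz": -0.12, "ax": 0, "ay": 0, "az": 0, "gripper": 1},
  {"tx": 0, "ty": 0, "tz": -0.12, "ax": 0, "ay": 0, "az": 0, "gripper": 1},
  {"tx": 0, "ty": 0, "tz": -0.3, "ax": 0, "ay": 0, "az": 0, "gripper": 1},
  {"tx": 0, "ty": 0, "tz": -0.6, "ax": 0, "ay": 0, "az": 0, "gripper": 1},
  {"tx": 0, "ty": 0, "tz": -0.6, "ax": 0, "ay": 0, "az": 0, "gripper": 1},
  {"tx": 0, "ty": 0, "tz": -0.3, "ax": 0, "ay": 0, "az": 0, "gripper": 1},
])

```text
t: 27.8
ee_pos: [519.3, 9.4, 165.3]
orientation: [0.025, 1.0, -0.0, 0.002]
ft_force: [0.2, -0.3, -0.1]
width: 0.083
finger_force: 30.0
```

Run:
```python
from h import *
rep(2);p,d=camera("side");cv2.imwrite("pics/s5.png",p[:,:,::-1])
for c in("scene","side","wrist"):
    if c!="side":camera(c)
    for t in("key_head","bowl","key"):print(c,t,[(np.round(r["point"],1).tolist(),round(r["p"],2)) for r in pinpoint(c,t)[:1]])
```

```text
t 27.85 pos [519.68   9.38 165.82] yaw 177.11 w 7.57 F [ 0.29 -0.27  0.07] M [ 0.071 -0.146  0.013] sd 0.009 ff 30.0 q6 -1.721
eff6 [ 0.0003  0.0002 -0.0002]
scene key_head [([520.5, 9.1, 157.4], 0.68)]
scene bowl [([476.3, -318.1, 2.2], 0.92)]
scene key [([522.3, 10.0, 157.6], 0.55)]
side key_head [([520.2, 9.5, 173.6], 0.63)]
side bowl [([474.3, -320.4, -0.8], 0.57)]
side key [([517.2, 11.6, 155.7], 0.56)]
wrist key_head [([523.7, 9.6, 175.2], 0.82)]
wrist bowl [([472.0, -318.8, 1.6], 0.76)]
wrist key [([520.1, 9.9, 156.5], 0.68)]
```

View pics/s5.png

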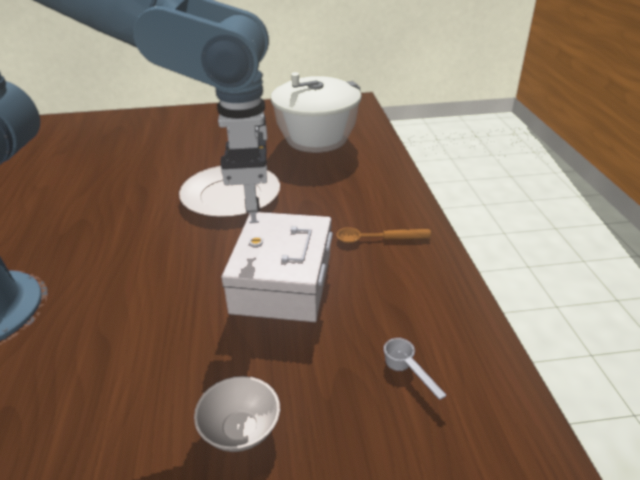

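The side picture shows the key clear of the lock: its face is bare at (256, 241), the key is in the fingers at (253, 208), and the bowl is at (238, 413). Next I'll carry the key over the bowl.

Request:
carry_out([
  {"tx": 0.08, "ty": -0.5, "tz": 0, "ax": 0, "ay": 0, "az": 0, "gripper": 1},
  {"tx": 0.08, "ty": -0.97, "tz": 0, "ax": 0, "ay": 0, "az": 0, "gripper": 1},
  {"tx": 0.08, "ty": -0.97, "tz": 0, "ax": 0, "ay": 0, "az": 0, "gripper": 1},
  {"tx": 0.08, "ty": -0.97, "tz": 0, "ax": 0, "ay": 0, "az": 0, "gripper": 1},
  {"tx": 0.08, "ty": -0.97, "tz": 0, "ax": 0, "ay": 0, "az": 0, "gripper": 1},
  {"tx": 0.08, "ty": -0.97, "tz": 0, "ax": 0, "ay": 0, "az": 0, "gripper": 1},
  {"tx": 0.08, "ty": -0.97, "tz": 0, "ax": 0, "ay": 0, "az": 0, "gripper": 1},
  {"tx": 0.08, "ty": -0.97, "tz": 0, "ax": 0, "ay": 0, "az": 0, "gripper": 1},
  {"tx": 0.08, "ty": -0.97, "tz": 0, "ax": 0, "ay": 0, "az": 0, "gripper": 1},
  {"tx": 0.08, "ty": -0.97, "tz": 0, "ax": 0, "ay": 0, "az": 0, "gripper": 1},
])

```text
t: 29.6
ee_pos: [492.5, -175.3, 163.1]
orientation: [0.025, 1.0, -0.0, -0.0]
ft_force: [-0.2, 0.2, 0.2]
width: 0.083
finger_force: 30.0
```

Request:
carry_out([
  {"tx": 0.08, "ty": -0.97, "tz": 0, "ax": 0, "ay": 0, "az": 0, "gripper": 1},
  {"tx": 0.08, "ty": -0.97, "tz": 0, "ax": 0, "ay": 0, "az": 0, "gripper": 1},
  {"tx": 0.08, "ty": -0.97, "tz": 0, "ax": 0, "ay": 0, "az": 0, "gripper": 1},
  {"tx": 0.08, "ty": -0.97, "tz": 0, "ax": 0, "ay": 0, "az": 0, "gripper": 1},
  {"tx": 0.08, "ty": -0.97, "tz": 0, "ax": 0, "ay": 0, "az": 0, "gripper": 1},
  {"tx": 0.08, "ty": -0.97, "tz": 0, "ax": 0, "ay": 0, "az": 0, "gripper": 1},
  {"tx": 0.08, "ty": -0.97, "tz": 0, "ax": 0, "ay": 0, "az": 0, "gripper": 1},
  {"tx": 0.08, "ty": -0.5, "tz": 0, "ax": 0, "ay": 0, "az": 0, "gripper": 1},
  {"tx": 0, "ty": 0, "tz": 0, "ax": 0, "ay": 0, "az": 0.9, "gripper": 1},
  {"tx": 0, "ty": 0, "tz": 0, "ax": 0, "ay": 0, "az": 0.9, "gripper": 1},
])

```text
t: 30.6
ee_pos: [472.6, -319.5, 162.9]
orientation: [0.099, 0.995, 0.0, -0.0]
ft_force: [0.2, 0.6, -0.9]
width: 0.083
finger_force: 30.0
```

Request:
carry_out([
  {"tx": 0, "ty": 0, "tz": 0, "ax": 0, "ay": 0, "az": 0.9, "gripper": 1},
  {"tx": 0, "ty": 0, "tz": 0, "ax": 0, "ay": 0, "az": 0.9, "gripper": 1},
  {"tx": 0, "ty": 0, "tz": 0, "ax": 0, "ay": 0, "az": 0.9, "gripper": 1},
  {"tx": 0, "ty": 0, "tz": 0, "ax": 0, "ay": 0, "az": 0.9, "gripper": 1},
  {"tx": 0, "ty": 0, "tz": 0, "ax": 0, "ay": 0, "az": 0.9, "gripper": 1},
  {"tx": 0, "ty": 0, "tz": 0, "ax": 0, "ay": 0.5, "az": 0, "gripper": 1},
  {"tx": 0, "ty": 0, "tz": 0, "ax": 0, "ay": 0.9, "az": 0, "gripper": 1},
  {"tx": 0, "ty": 0, "tz": 0, "ax": 0, "ay": 0.9, "az": 0, "gripper": 1},
  {"tx": 0, "ty": 0, "tz": 0, "ax": 0, "ay": 0.9, "az": 0, "gripper": 1},
  {"tx": 0, "ty": 0, "tz": 0, "ax": 0, "ay": 0, "az": 0, "gripper": 1},
])

```text
t: 31.6
ee_pos: [473.5, -319.5, 162.3]
orientation: [0.271, 0.954, 0.035, -0.123]
ft_force: [0.5, 0.8, -0.6]
width: 0.084
finger_force: 30.0
```

Run:
```python
from h import *
_r(1);s=arm.get_state();print(s["q"].round(2),R.from_quat(s["orientation"]).as_matrix().round(3).tolist())
p,d=camera("scene");K=camera_info("scene")
v,u=np.mgrid[:480,:640];m=K["mtx"];P=np.stack([(u-m[0,2])/m[0,0]*d,(v-m[1,2])/m[1,1]*d,d],-1)
Rm=np.array(K["rotation"]);Rm=R.from_quat(Rm).as_matrix() if Rm.size==4 else Rm
W=P@Rm.T+K["eye"];b=W[(d>0)&(np.hypot(W[...,0]-475,W[...,1]+319)<70)&(W[...,2]<60)]
r=b[b[:,2]>36];print("rim",cv2.minEnclosingCircle(r[:,:2].astype(np.float32)),r[:,2].max())
for rr in(6,12,20,28,36,44,52):
    q=b[abs(np.hypot(b[:,0]-475,b[:,1]+319)-rr)<4];print(rr,len(q),np.percentile(q[:,2],[10,50,90]).round(1) if len(q) else 0)
```

```text
Traceback (most recent call last):
NameError: name '_r' is not defined
```

Request:
carry_out([
  {"tx": 0, "ty": 0, "tz": 0, "ax": 0, "ay": 0.9, "az": 0, "gripper": 1},
  {"tx": 0, "ty": 0, "tz": 0, "ax": 0, "ay": 0.9, "az": 0, "gripper": 1},
  {"tx": 0, "ty": 0, "tz": 0, "ax": 0, "ay": 0.9, "az": 0, "gripper": 1},
  {"tx": 0, "ty": 0, "tz": 0, "ax": 0, "ay": 0.9, "az": 0, "gripper": 1},
  {"tx": 0, "ty": 0, "tz": 0, "ax": 0, "ay": 0.9, "az": 0, "gripper": 1},
  {"tx": 0, "ty": 0, "tz": 0, "ax": 0, "ay": 0.5, "az": 0, "gripper": 1},
  {"tx": 0, "ty": 0, "tz": 0, "ax": 0, "ay": 0, "az": 0, "gripper": 1},
])

```text
t: 32.3
ee_pos: [472.7, -318.8, 161.8]
orientation: [0.259, 0.911, 0.089, -0.31]
ft_force: [0.8, 0.0, 0.1]
width: 0.084
finger_force: 30.0
```

Run:
```python
from h import *
s=arm.get_state();print(s["t"],s["ee_pos"],s["q"].round(2),R.from_quat(s["orientation"]).as_matrix().round(3).tolist())
for c in("scene","side"):
    p,d=camera(c);K=camera_info(c)
    if c=="side":cv2.imwrite("pics/s6.png",p[:,:,::-1])
    v,u=np.mgrid[:480,:640];m=K["mtx"];P=np.stack([(u-m[0,2])/m[0,0]*d,(v-m[1,2])/m[1,1]*d,d],-1)
    Rm=np.array(K["rotation"]);Rm=R.from_quat(Rm).as_matrix() if Rm.size==4 else Rm
    W=P@Rm.T+K["eye"];b=W[(d>0)&(np.hypot(W[...,0]-475,W[...,1]+319)<70)&(W[...,2]<60)]
    r=b[b[:,2]>36];print(c,"rim",cv2.minEnclosingCircle(r[:,:2].astype(np.float32)),r[:,2].max())
    for rr in(6,12,20,28,36,44,52):
        q=b[abs(np.hypot(b[:,0]-475,b[:,1]+319)-rr)<4];print(rr,len(q),np.percentile(q[:,2],[10,50,90]).round(1) if len(q) else 0)
```

```text
32.3 [ 472.71705462 -318.79743923  161.79434851] [-0.74  0.54  1.36 -0.12  1.88 -1.75] [[-0.674, 0.526, -0.519], [0.417, 0.85, 0.322], [0.61, 0.001, -0.792]]
scene rim ((494.77313232421875, -290.41497802734375), 48.295249938964844) 44.50707542050577
6 0 0
12 0 0
20 0 0
28 0 0
36 18 [11.6 13.6 14.7]
44 114 [-1.4 17.4 21.7]
52 220 [-2.5  0.3 33.7]
side rim ((475.35797119140625, -318.51885986328125), 60.632606506347656) 47.33264824633079
6 128 [5.8 7.1 8.5]
12 249 [5.5 6.9 8.4]
20 399 [5.6 7.1 8.7]
28 589 [ 8.7 11.5 13.4]
36 823 [11.2 15.1 18.3]
44 1218 [ 1.5 20.7 25.3]
52 1719 [ 1.3 29.8 41.1]
```

View pics/s6.png

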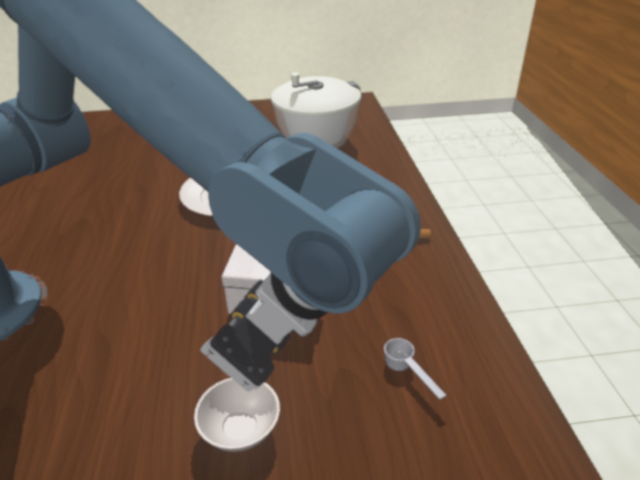

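The side picture shows the tilted gripper over the bowl at (238, 413). Bowl centre by depth is (475, -318), with the inner floor at about z = 7.

Request:
carry_out([
  {"tx": -0.56, "ty": 0, "tz": 0.726, "ax": 0, "ay": 0, "az": 0, "gripper": 1},
  {"tx": -0.56, "ty": 0, "tz": 0.726, "ax": 0, "ay": 0, "az": 0, "gripper": 1},
  {"tx": -0.56, "ty": 0, "tz": 0.726, "ax": 0, "ay": 0, "az": 0, "gripper": 1},
  {"tx": -0.56, "ty": 0, "tz": 0.726, "ax": 0, "ay": 0, "az": 0, "gripper": 1},
  {"tx": -0.56, "ty": 0, "tz": 0.726, "ax": 0, "ay": 0, "az": 0, "gripper": 1},
  {"tx": -0.56, "ty": 0, "tz": 0.726, "ax": 0, "ay": 0, "az": 0, "gripper": 1},
  {"tx": 0, "ty": 0, "tz": 0, "ax": 0, "ay": 0, "az": 0, "gripper": 1},
  {"tx": 0, "ty": 0, "tz": 0, "ax": 0, "ay": 0, "az": 0, "gripper": 1},
])

```text
t: 33.2
ee_pos: [472.8, -318.9, 52.6]
orientation: [0.259, 0.91, 0.088, -0.31]
ft_force: [-0.5, -0.0, -0.4]
width: 0.084
finger_force: 30.0
```

Request:
carry_out([
  {"tx": -0.06, "ty": 0, "tz": 0.08, "ax": 0, "ay": 0, "az": 0, "gripper": 1},
  {"tx": -0.06, "ty": 0, "tz": 0.08, "ax": 0, "ay": 0, "az": 0, "gripper": 1},
  {"tx": -0.06, "ty": 0, "tz": 0.08, "ax": 0, "ay": 0, "az": 0, "gripper": 1},
  {"tx": -0.06, "ty": 0, "tz": 0.08, "ax": 0, "ay": 0, "az": 0, "gripper": 1},
  {"tx": -0.06, "ty": 0, "tz": 0.08, "ax": 0, "ay": 0, "az": 0, "gripper": 1},
  {"tx": 0, "ty": 0, "tz": 0, "ax": 0, "ay": 0, "az": 0, "gripper": 1},
])

```text
t: 33.8
ee_pos: [472.6, -318.7, 42.7]
orientation: [0.259, 0.91, 0.088, -0.31]
ft_force: [0.1, -0.1, -0.6]
width: 0.084
finger_force: 30.0
```

```bash
python3 -c "
from h import *
rep(3)"
```

```text
t 33.9 pos [ 472.81 -318.82   42.98] yaw 148.23 w 8.25 F [ 0.25  0.5  -0.35] M [-0.129 -0.361 -0.016] sd 0.037 ff 30.0 q6 -1.732
eff6 [0.0099 0.0098 0.0098]
```

Lower in 1 mm rows, checking the force.

Request:
carry_out([
  {"tx": -0.03, "ty": 0, "tz": 0.04, "ax": 0, "ay": 0, "az": 0, "gripper": 1},
  {"tx": -0.03, "ty": 0, "tz": 0.04, "ax": 0, "ay": 0, "az": 0, "gripper": 1},
  {"tx": -0.03, "ty": 0, "tz": 0.04, "ax": 0, "ay": 0, "az": 0, "gripper": 1},
  {"tx": -0.03, "ty": 0, "tz": 0.04, "ax": 0, "ay": 0, "az": 0, "gripper": 1},
  {"tx": -0.03, "ty": 0, "tz": 0.04, "ax": 0, "ay": 0, "az": 0, "gripper": 1},
  {"tx": -0.03, "ty": 0, "tz": 0.04, "ax": 0, "ay": 0, "az": 0, "gripper": 1},
  {"tx": 0, "ty": 0, "tz": 0, "ax": 0, "ay": 0, "az": 0, "gripper": 1},
])

```text
t: 34.75
ee_pos: [472.7, -318.8, 36.9]
orientation: [0.259, 0.91, 0.088, -0.31]
ft_force: [-0.5, 0.2, 0.3]
width: 0.08
finger_force: 30.0
```

Request:
carry_out([
  {"tx": -0.03, "ty": 0, "tz": 0.04, "ax": 0, "ay": 0, "az": 0, "gripper": 1},
  {"tx": 0, "ty": 0, "tz": 0, "ax": 0, "ay": 0, "az": 0, "gripper": 1},
])

```text
t: 34.95
ee_pos: [472.7, -318.8, 35.9]
orientation: [0.259, 0.911, 0.088, -0.31]
ft_force: [-0.2, 0.7, -0.3]
width: 0.079
finger_force: 30.0
```

```bash
python3 -c "
from h import *
rep(3)"
```

```text
t 35.05 pos [ 472.77 -318.83   36.03] yaw 148.23 w 7.73 F [-0.21  0.19 -0.47] M [-0.154 -0.407  0.013] sd 0.017 ff 30.0 q6 -1.731
eff6 [0.0098 0.0098 0.0098]
```

Request:
carry_out([
  {"tx": -0.03, "ty": 0, "tz": 0.04, "ax": 0, "ay": 0, "az": 0, "gripper": 1},
  {"tx": -0.03, "ty": 0, "tz": 0.04, "ax": 0, "ay": 0, "az": 0, "gripper": 1},
  {"tx": 0, "ty": 0, "tz": 0, "ax": 0, "ay": 0, "az": 0, "gripper": 1},
])

```text
t: 35.5
ee_pos: [472.7, -318.8, 33.9]
orientation: [0.259, 0.91, 0.088, -0.31]
ft_force: [0.8, 0.1, 0.8]
width: 0.082
finger_force: 30.0
```

```bash
python3 -c "
from h import *
rep(3)"
```

```text
t 35.6 pos [ 472.73 -318.82   34.03] yaw 148.22 w 7.61 F [ 0.34 -0.06  0.26] M [-0.145 -0.378  0.017] sd 0.051 ff 30.0 q6 -1.731
eff6 [0.0099 0.0098 0.0098]
```

Request:
carry_out([
  {"tx": -0.015, "ty": 0, "tz": 0.02, "ax": 0, "ay": 0, "az": 0, "gripper": 1},
  {"tx": -0.015, "ty": 0, "tz": 0.02, "ax": 0, "ay": 0, "az": 0, "gripper": 1},
  {"tx": 0, "ty": 0, "tz": 0, "ax": 0, "ay": 0, "az": 0, "gripper": 1},
])

```text
t: 36.05
ee_pos: [472.8, -318.9, 33.4]
orientation: [0.259, 0.91, 0.088, -0.31]
ft_force: [0.3, 0.4, 2.4]
width: 0.087
finger_force: 30.0
```

```bash
python3 -c "
from h import *
rep(3)"
```

```text
t 36.15 pos [ 472.77 -318.88   33.37] yaw 148.22 w 8.12 F [-0.08  0.53  2.4 ] M [ 0.078 -0.077 -0.021] sd 0.015 ff 30.0 q6 -1.73
eff6 [0.0108 0.0108 0.0108]
```

Request:
carry_out([
  {"tx": 0, "ty": 0, "tz": 0, "ax": 0, "ay": 0, "az": 0, "gripper": 0.9},
  {"tx": 0, "ty": 0, "tz": 0, "ax": 0, "ay": 0, "az": 0, "gripper": 0.85},
  {"tx": 0, "ty": 0, "tz": 0, "ax": 0, "ay": 0, "az": 0, "gripper": 0.8},
  {"tx": 0, "ty": 0, "tz": 0, "ax": 0, "ay": 0, "az": 0, "gripper": 0.75},
  {"tx": 0, "ty": 0, "tz": 0, "ax": 0, "ay": 0, "az": 0, "gripper": 0.72},
  {"tx": 0, "ty": 0, "tz": 0, "ax": 0, "ay": 0, "az": 0, "gripper": 0.72},
  {"tx": 0, "ty": 0, "tz": 0, "ax": 0, "ay": 0, "az": 0, "gripper": 0.72},
])

```text
t: 37.0
ee_pos: [472.7, -318.8, 33.0]
orientation: [0.259, 0.911, 0.088, -0.31]
ft_force: [-0.3, -0.1, -1.5]
width: 0.277
finger_force: 0.0
```

Request:
carry_out([
  {"tx": 0.1, "ty": 0, "tz": -0.13, "ax": 0, "ay": 0, "az": 0, "gripper": 0.72},
  {"tx": 0.2, "ty": 0, "tz": -0.26, "ax": 0, "ay": 0, "az": 0, "gripper": 0.72},
  {"tx": 0.3, "ty": 0, "tz": -0.4, "ax": 0, "ay": 0, "az": 0, "gripper": 0.72},
  {"tx": 0.6, "ty": 0, "tz": -0.78, "ax": 0, "ay": 0, "az": 0, "gripper": 0.72},
  {"tx": 0.6, "ty": 0, "tz": -0.78, "ax": 0, "ay": 0, "az": 0, "gripper": 0.72},
  {"tx": 0.6, "ty": 0, "tz": -0.78, "ax": 0, "ay": 0, "az": 0, "gripper": 0.72},
  {"tx": 0.6, "ty": 0, "tz": -0.78, "ax": 0, "ay": 0, "az": 0, "gripper": 0.72},
  {"tx": 0.6, "ty": 0, "tz": -0.78, "ax": 0, "ay": 0, "az": 0, "gripper": 0.72},
  {"tx": 0.4, "ty": 0, "tz": -0.5, "ax": 0, "ay": 0, "az": 0, "gripper": 0.72},
  {"tx": 0, "ty": 0, "tz": 0, "ax": 0, "ay": 0, "az": 0, "gripper": 0.72},
])

```text
t: 38.0
ee_pos: [473.5, -319.6, 166.6]
orientation: [0.259, 0.911, 0.087, -0.308]
ft_force: [-0.6, 0.4, 0.5]
width: 0.283
finger_force: 0.0
```

Run:
```python
from h import *
p,d=camera("side");s=arm.get_state();print(s["t"],s["ee_pos"],s["ft_force"])
cv2.imwrite("pics/s7.png",p[:,:,::-1])
for t in("key","bowl","box","plate","spoon","scoop"):print(t,[(np.round(r["point"],1).tolist(),round(r["p"],2)) for r in pinpoint("side",t)[:2]])
```

```text
38.05 [ 473.00144188 -319.08138713  164.99511673] [ 1.11670572  0.35681814 -0.22735771]
key [([477.8, -320.9, 19.9], 0.65)]
bowl [([471.4, -316.5, 2.2], 0.87)]
box [([731.0, -233.4, 1.3], 0.67)]
plate []
spoon []
scoop []
```

View pics/s7.png

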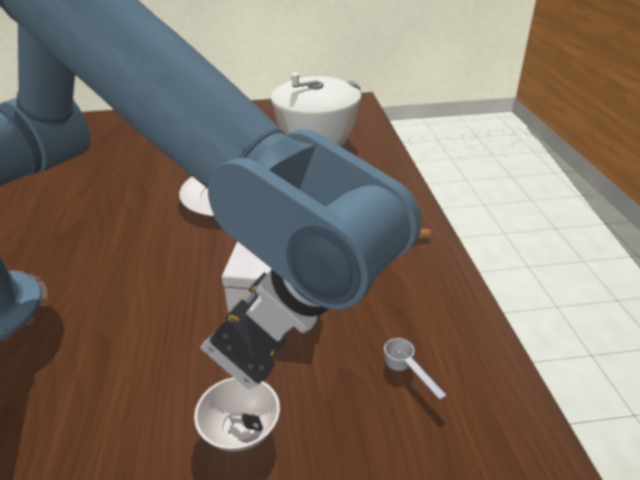

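The key lies in the bowl at (245, 422), the gripper is clear above it, and nothing else has moved.

```bash
python3 -c "
from bench import ticket
print(ticket.job_done())"
```

```text
the job is handed in; nothing more can be done
None
```

The key was turned clockwise to the hard stop, turned back, drawn out without resistance, lowered into the bowl and released; the job is handed in at about 38 s of robot time, with no verdict shown.

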